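# Unclip the battery cover of a portable lab meter

## Task

The portable meter lies face down on the bench. Release its battery cover by squeezing the springy tab inward against the finger rib, gently because the tab is brittle, and take the cover off, tab end first, without forcing it against the housing. Lay the cover flat in the middle of the steel tray, outer face up, let go of it, and leave the other things on the bench alone.

Things in the scene. Friction and masses are not known exactly. Their poses are not given: they have to be found in the camera images.
- meter: Portable meter, grey plastic box 180 (x) x 92 (y) x 39 high mm, face down, held firmly to the bench. Origin: centre of its underside, z up, x along its length. Its 4 mm thick top face has an opening 92 (x) x 62 (y) mm centred over the origin, filled by the cover, and overhangs the hollow inside at the opening's -x and +x edges.
- cover: Battery cover, white plastic, about 60 g, 90 (x) x 60 (y) x 9 mm deep, flush in the opening with about 1 mm play all round. Origin: centre of its underside (30 mm above the bench when seated), z out of its outer face, x as the meter's; tab at the -x end, tongue at the +x end. Lies flat on its even rim. Pushed or pulled against the housing with over 10 N it chips.
- cover_tongue (a point): Root of the cover's tongue: middle of its +x end, 2 mm above the origin. The tongue (34 wide, 2.5 thick) sticks out 8 mm here under the meter's edge, so the cover cannot rise level or slide out flat. With the tab pressed in, the tab end swings up about this point; at a tilt of about 12 degrees, the cover is drawn 12 mm or more towards its tab end and is out.
- cover_grip (a point): Grip point on the cover, axes as the cover's, 10 mm above the outer face (49 mm above the bench when seated). The tab's outer (-x) face is 24 mm away on the -x side; the +x face of the finger rib is about 24 mm away on the other side, but up to 7 mm nearer or farther from cover to cover. Rib: fixed upright wall 4 thick, 30 wide (y), 18 mm high. Grip along x.
- tab: Springy tab of the cover: upright leaf 4 thick, 22 wide (y), 18 mm high above the outer face. Origin in its mid-thickness, at x = -40 mm of the cover when free. Pressed, it moves straight in (+x) up to 6.5 mm to a dead stop: 2 N to start, 2.5 N more per mm (18 N at the stop). Its hook lets go after 3 to 5 mm, depending on how the cover sits. Springs back. Cracks above 25 N.
- tray: Shallow stainless steel tray, 190 (x) x 150 (y) mm, rim 12 mm high, walls and floor 3 mm thick, fixed. Origin: centre of its underside on the bench. Inner floor 3 mm above the bench.
- reagent: Bystander: brown glass bottle, 60 mm across, 130 mm high; origin at its foot.
- jar: Bystander: small white jar, 48 mm across, 55 mm high; origin at its foot.
- beaker: Bystander: glass beaker, 70 mm across, 95 mm high; origin at its foot.
- spatula: Bystander: steel spatula lying on the bench.
- driver: Bystander: screwdriver lying on the bench.
- tiprack: Bystander: clear plastic box 120 x 80 x 50 mm; origin at its foot.
- weight: Bystander: brass weight, 28 mm across, 30 mm high; origin at its foot.
Mind the look-alikes: they are no part of the job. Several things have the shape of the tray; the one meant has the colours described above.

How it is judged:
By the outcome, as a careful person would: the job done as asked, in the order asked, and still so for the second after the job is handed in, with the robot touching nothing.
It also fails if it takes over 72 s, if anything falls off the work surface, if the arm or the gripper's body presses on something with over 40 N, if the wrist force passes 120 N, or if a joint passes its speed limit or range.

## Robot

A 7-joint arm with a two-finger parallel gripper is mounted at the origin on the work surface. World frame = base frame: x ahead of the robot, y to its left, z up, the work surface at z = 0. Lengths are in m, angles in rad, forces in N, time in s.
With the tool pointing down it reaches from about 0.4 to 0.85 m from the base axis. Payload 4.5 kg.
Tool frame: the origin (TCP) lies between the finger pads; the fingertips stand 11 mm ahead of it and the grasp point (between the pads) lies 8 mm behind it (r.nose_length is the distance from the TCP to the fingertips, in m); z points along the fingers, y is the line along which they close (so a half turn about z gives the same grasp; the last joint's range is limited). The gripper opens to 88 mm and grips with 3 to 60 N. Pads are 18 mm wide; open, the fingers measure 123 mm over their backs; the gripper's body (75 mm by 187 mm) begins 45 mm behind the grasp point.
Start: joints at [-1.149, 0.689, -0.195, 1.565, 0.157, 0.902, -0.215], TCP at [0.236, 0.579, 0.25] pointing down, gripper open.
Joint ranges: [-3.01, 3.01], [-0.46, 2.08], [-1.47, 1.51], [0.13, 2.56], [-1, 4.14], [0.04, 2.09], [-2.66, 2.66]. Speed limits (rad/s): [2.57, 2.57, 3.14, 3.14, 3.14, 3.14, 3.14].

## Interface

Orientations are given as a unit quaternion [x, y, z, w].
In Python, from plant import get_state, snapshot, camera_model, r gives the robot as it stands.
- The arm moves only by the shell command python3 -m inch 'ROWS' [FORCE]. ROWS is text: rows parted by semicolons, each of 7 numbers parted by spaces: the opening, from -1 (shut) to 1 (fully open), then the shift along the tool's x, y, z in m, then the turn, a rotation vector about the tool's x, y, z in rad. A call has 1 to 20 rows; each row shifts and turns the commanded pose from where the row before left it, along the tool's axes as they then stand; what a row does not reach is not made up. A row lasts 1/12 s, in which the tool goes at most 41.7 mm and 7.16 degrees, less where a joint would pass 70% of its speed; a pose out of reach is approached as far as the arm can. A call is refused whole if a number of a shift passes 0.0417 or a number of a turn 0.125, either way. A call with a gripper value outside its range is refused whole. The fingers move at their own pace and stop on an object; FORCE is the grip in N (left out, the last holds). Time passes only in rows, so rows that do not move let the fingers close. It gives the time, the measured TCP pose, the force, the opening and the grip force at its end, in the units of the state.
- get_state(): the state, without advancing time (a new reading comes with each control period).
- snapshot(name): name is "scene" or "side" or "wrist"; returns (picture, depth): 420x560x3 uint8, red, green, blue; 420x560 float32, m along the optical axis (not along the pixel's ray), 0 where there is no reading.
- camera_model(name): a dict with "intrinsics" (3x3 intrinsics, pixels), "dist" ([k1, k2, p1, p2, k3] as OpenCV has them; the pictures are not rectified), "view" (4x4, takes a point from world to camera coordinates). Camera axes: x right, y down, z forward; pixel columns grow to the right and rows downward; lengths in m; the calibration is good to about 2 mm. A picture is of the moment at which its call begins: read the wrist's pose just before it. camera_model takes no time and is no camera call; for the wrist camera it gives the pose at the moment of the call.
- r.finish_job(): hands the job in; it is judged then, once.
The state is a dict: "clock": time; "q": joint angles; "qd": joint speeds; "joint_torque": joint torques, N m; "tool_pos": TCP position; "eef_rot": TCP orientation; "contact_force": force on the tool from outside, world axes, zero at the start; "moment": the same for the moment, N m; "opening": opening from 0.0 (shut) to 1.0 (fully open); "finger_force": force on a finger pad.
Only numpy, scipy, OpenCV 4.12 (cv2) and the standard library are available. Lean on these libraries where they do the work, as an engineer would, in place of code of your own. Each camera call takes 0.05 s, during which the arm holds its last target. There are 200 camera calls.

## Working session

There is one attempt and no reset: what is moved stays moved. The work goes in short steps, Python scripts to look and compute and a shell command to move; the robot and the scene stay as the last step left them, time stands still between calls to the robot, and variables do not carry over. Pictures are saved under pics/ and viewed, at most 10 in all, crops included, and the job is handed in when it is done.

```bash
ls; mkdir -p pics
cat > h.py <<'E'
import numpy as np, cv2, pickle
from plant import get_state, snapshot, camera_model, r
def take(name):
    m=camera_model(name); p,d=snapshot(name)
    pickle.dump((m,p,d),open(f'{name}.pkl','wb')); return m,p,d
def load(name): return pickle.load(open(f'{name}.pkl','rb'))
def ray(m,uv):
    K=np.array(m['intrinsics']);V=np.array(m['view'])
    n=cv2.undistortPoints(np.array(uv,float).reshape(-1,1,2),K,np.array(m['dist'])).reshape(-1,2)
    d=np.c_[n,np.ones(len(n))]@V[:3,:3]; o=-V[:3,:3].T@V[:3,3]; return o,d
def onplane(m,uv,z):
    o,d=ray(m,uv); return o+d*((z-o[2])/d[:,2])[:,None]
def cloud(m,dep,mask):
    v,u=np.nonzero(mask&(dep>0)); o,d=ray(m,np.c_[u,v]); return o+d*dep[v,u][:,None]
def save(p,n): cv2.imwrite('pics/'+n,p[...,::-1])
E
python3 - <<'E'
from h import *
for n in('scene','side'):
    m,p,d=take(n); save(p,n+'1.png'); V=np.array(m['view']); print(n,-V[:3,:3].T@V[:3,3],V[2,:3])
s=get_state(); print({k:np.round(v,3) for k,v in s.items()}, r.nose_length)
E
```

```text
pics
scene [ 1.10362216 -0.07674639  0.88817702] [-0.58967259  0.08129364 -0.80354066]
side [ 0.36804523 -0.71098076  0.74808521] [ 0.12872538  0.70477643 -0.69765318]
{'clock': np.float64(0.1), 'q': array([-1.149,  0.69 , -0.195,  1.566,  0.157,  0.903, -0.215]), 'qd': array([-0.001, -0.001, -0.001, -0.002, -0.001,  0.001, -0.   ]), 'joint_torque': array([-4.0000e-03, -5.2850e+01, -1.2710e+00, -1.5384e+01, -5.2000e-02,
        2.0000e-03,  0.0000e+00]), 'tool_pos': array([0.236, 0.578, 0.249]), 'eef_rot': array([ 0.193,  0.981, -0.001, -0.   ]), 'contact_force': array([-0.143,  0.176, -0.23 ]), 'moment': array([0.047, 0.009, 0.031]), 'finger_force': np.float64(0.0), 'opening': np.float64(1.001)} 0.011
```

View pics/scene1.png

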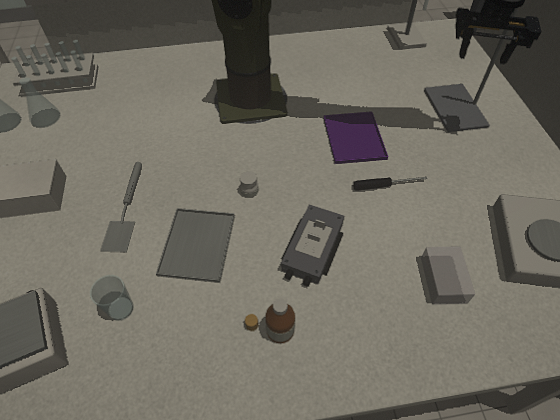

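View pics/side1.png

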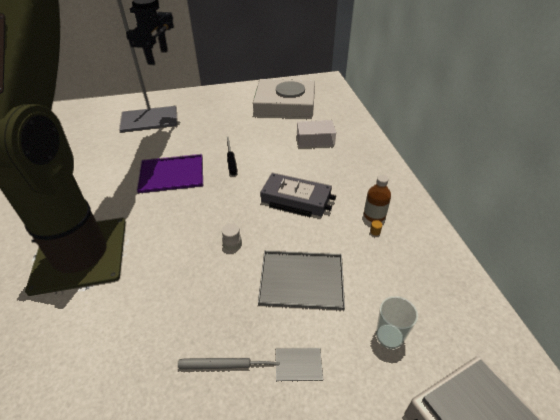

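Scene: the grey tray is at (196,245), the purple look-alike at (355,137). The meter with its white cover is at (313,243). The tray described is the steel (grey) one, and I'll enlarge that and the meter to confirm.

Run:
```python
from h import *
m,p,d=load('scene'); a=cv2.resize(p[195:295,150:360],None,fx=3.8,fy=3.8,interpolation=cv2.INTER_CUBIC)[:380]
m,p2,d2=load('side'); b=cv2.resize(p2[165:220,250:345],None,fx=3.8,fy=3.8,interpolation=cv2.INTER_CUBIC)
c=np.zeros((600,800,3),np.uint8); c[:a.shape[0],:a.shape[1]]=a[:,:800]; c[385:385+b.shape[0],:b.shape[1]]=b
save(c,'crop.png')
for n in('scene','side'):
    m,p,d=load(n); P=cloud(m,d,np.ones(d.shape,bool)); 
    sel=(P[:,2]>.033)&(P[:,2]<.042)&(P[:,0]>.4)&(P[:,0]<.9)&(abs(P[:,1])<.3)
    q=P[sel]; print(n,len(q),np.median(q,0) if len(q) else '')
    # meter rect from depth
    img=np.zeros((500,700),np.uint8); ij=((q[:,:2]-[.4,-.3])*1000/2).astype(int); ij=np.clip(ij,0,299); img[ij[:,1],ij[:,0]]=255
    img=cv2.morphologyEx(img,cv2.MORPH_CLOSE,np.ones((7,7)))
    k,l,st,ce=cv2.connectedComponentsWithStats(img)
    for i in range(1,k):
        if st[i,4]>300:
            pts=np.argwhere(l==i)[:,::-1].astype(np.float32); rc=cv2.minAreaRect(pts)
            print(np.array(rc[0])*.002+[.4,-.3],np.array(rc[1])*2,rc[2])
```

```text
scene 2514 [0.58547911 0.07710237 0.03861327]
[0.57323598 0.08097754] [ 94.12781525 182.53163147] 57.9946174621582
side 1511 [0.58081417 0.07625915 0.03913697]
[0.57419102 0.08350568] [ 99.42781067 181.04763794] 57.9946174621582
```

View pics/crop.png

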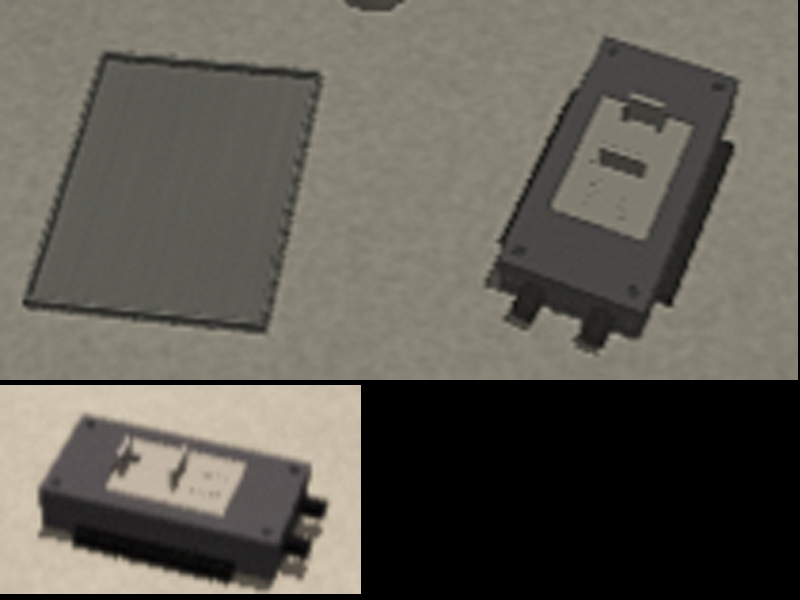

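The crop confirms it: left is the brushed-steel tray (the purple one at (355,137) is the decoy). The tab is on the far (robot) side of the cover, the rib is mid-cover, and the connectors are at the meter's +x end.

Run:
```python
from h import *
from scipy.spatial.transform import Rotation as R
s=get_state(); Rt=R.from_quat(s['eef_rot']); t=s['tool_pos']
V=np.array(camera_model('wrist')['view']); c=-V[:3,:3].T@V[:3,3]
print('wristcam in tool',Rt.inv().apply(c-t),'axis',Rt.inv().apply(V[2,:3]))
print('delta in tool', Rt.inv().apply(np.array([.5735,.082,.25])-t), Rt.as_matrix().round(3))
for n,seed in(('scene',(196,245)),('side',(302,280))):
    m,p,d=load(n)
    f=cv2.cvtColor(p,cv2.COLOR_RGB2LAB); mask=np.zeros((422,562),np.uint8)
    g=cv2.GaussianBlur(p,(3,3),0).copy(); cv2.floodFill(g,mask,seed,0,(6,)*3,(6,)*3,cv2.FLOODFILL_MASK_ONLY|(255<<8))
    v,u=np.nonzero(mask[1:-1,1:-1]); P=onplane(m,np.c_[u,v],.003); rc=cv2.minAreaRect((P[:,:2]*1000).astype(np.float32)); print(n,rc)
    # cover white in meter
    P=onplane(m,np.indices((420,560))[::-1].reshape(2,-1).T,.039).reshape(420,560,3)
    yaw=np.radians(-32); e=np.array([np.cos(yaw),np.sin(yaw)]); q=P[...,:2]-[.5735,.082]; a=q@e; b=q@[-e[1],e[0]]
    gray=p.mean(2); reg=(abs(a)<.06)&(abs(b)<.04); th,_=cv2.threshold(gray[reg].astype(np.uint8),0,255,cv2.THRESH_OTSU)
    w=((gray>th)&reg).astype(np.uint8); k,l,st,ce=cv2.connectedComponentsWithStats(w); i=1+np.argmax(st[1:,4])
    Q=P[l==i][:,:2]*1000; print('cover',th,cv2.minAreaRect(Q.astype(np.float32)))
```

```text
wristcam in tool [ 0.06861526 -0.0004538  -0.13482134] axis [-2.70149577e-01  9.66395511e-05  9.62818361e-01]
delta in tool [-4.99834414e-01 -3.31692738e-01 -3.94209331e-04] [[-0.926  0.378 -0.001]
 [ 0.378  0.926 -0.002]
 [-0.    -0.002 -1.   ]]
scene ((521.1663818359375, -191.8392791748047), (151.26095581054688, 195.5718536376953), 74.56755828857422)
cover 95.0 ((574.8980102539062, 82.88189697265625), (60.242008209228516, 89.47441101074219), 58.14892578125)
side ((521.5960693359375, -188.525390625), (138.71043395996094, 183.69088745117188), 74.25934600830078)
cover 131.0 ((576.9865112304688, 84.31397247314453), (62.97102355957031, 88.24375915527344), 56.75107955932617)
```

```bash
R="1 -.0278 -.0184 0 0 0 0"; python3 -m inch '1 -.0278 -.0184 0 0 0 0;1 -.0278 -.0184 0 0 0 0;1 -.0278 -.0184 0 0 0 0;1 -.0278 -.0184 0 0 0 0;1 -.0278 -.0184 0 0 0 0;1 -.0278 -.0184 0 0 0 0;1 -.0278 -.0184 0 0 0 0;1 -.0278 -.0184 0 0 0 0;1 -.0278 -.0184 0 0 0 0;1 -.0278 -.0184 0 0 0 0;1 -.0278 -.0184 0 0 0 0;1 -.0278 -.0184 0 0 0 0;1 -.0278 -.0184 0 0 0 0;1 -.0278 -.0184 0 0 0 0;1 -.0278 -.0184 0 0 0 0;1 -.0278 -.0184 0 0 0 0;1 -.0278 -.0184 0 0 0 0;1 -.0278 -.0184 0 0 0 0' && python3 -m inch '1 0 0 0 0 0 .116;1 0 0 0 0 0 .116;1 0 0 0 0 0 .116;1 0 0 0 0 0 .116;1 0 0 0 0 0 .116;1 0 0 0 0 0 .116;1 0 0 0 0 0 .116;1 0 0 0 0 0 .116;1 0 0 0 0 0 .116;1 0 0 0 0 0 .116;1 0 0 0 0 0 .116;1 0 0 0 0 0 .116;1 0 0 0 0 0 .116;1 0 0 0 0 0 .116;1 0 0 0 0 0 .116;1 0 0 0 0 0 0;1 0 0 0 0 0 0;1 0 0 0 0 0 0'
python3 - <<'E'
from h import *
from scipy.spatial.transform import Rotation as R
m,p,d=take('wrist'); save(p,'w1.png'); s=get_state(); print(s['q'].round(2)); print(R.from_quat(s['eef_rot']).as_matrix().round(3), s['contact_force'])
P=cloud(m,d,np.ones(d.shape,bool)); e=np.array([.848,-.53]); q=P[:,:2]-[.575,.083]; a=q@e*1000; b=q@[.53,.848]*1000
sel=(P[:,2]>.046)&(abs(a)<60)&(abs(b)<35); 
print('above z:',sel.sum(), np.histogram(a[sel],np.arange(-60,60,4)))
for lo,hi in((-60,-25),(-20,30)):
    k=sel&(a>lo)&(a<hi)&(P[:,2]>.05); print(np.percentile(a[k],[2,50,98]),np.percentile(b[k],[2,50,98]),P[k,2].max())
E
```

```text
clock: 1.6
tool_pos: [0.5748, 0.0811, 0.2494]
eef_rot: [0.193, 0.981, -0.0, -0.0]
contact_force: [0.2, 1.1, 0.6]
opening: 1.003
finger_force: 0.0
clock: 3.1
tool_pos: [0.5741, 0.0829, 0.2495]
eef_rot: [0.874, 0.487, -0.0, -0.0]
contact_force: [-0.0, 0.1, 0.5]
opening: 0.998
finger_force: 0.0
[-0.37  0.64  0.25  1.72 -0.21  0.81 -0.58]
[[ 0.527  0.85  -0.   ]
 [ 0.85  -0.527  0.   ]
 [-0.    -0.    -1.   ]] [0.28992511 0.17196006 0.28757231]
above z: 62970 (array([ 943, 2815, 8693, 2763, 1767, 1563, 1455, 1462, 1441, 1427, 1456,
       1433, 1466, 1533, 1562, 1715, 1563, 1574, 1581, 1556, 1575, 1554,
       1596, 1558, 1596, 1660, 2754, 8391, 1708]), array([-60, -56, -52, -48, -44, -40, -36, -32, -28, -24, -20, -16, -12,
        -8,  -4,   0,   4,   8,  12,  16,  20,  24,  28,  32,  36,  40,
        44,  48,  52,  56]))
[-57.72023425 -50.37406845 -26.26389225] [-8.54675811 21.55734179 32.93040787] 0.3425718301420236
[-18.96095589   5.31048938  28.97819494] [16.69082384 22.44022094 26.07294338] 0.34178313751119377
```

View pics/w1.png

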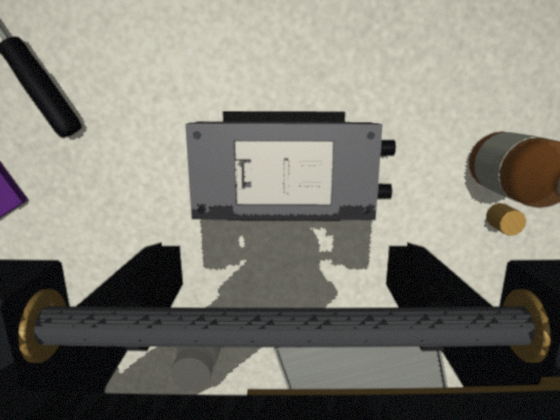

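The wrist view shows the cover spanning (233–333, 140–206), with the tab at (243,173) and the rib at (286,175). The +x end is to the right.

Run:
```python
from h import *
m,p,d=load('wrist'); mk=np.zeros(d.shape,bool); mk[120:222,185:385]=1
P=cloud(m,d,mk); t=P[(abs(P[:,2]-.039)<.004)]; rc=cv2.minAreaRect((t[:,:2]*1000).astype(np.float32)); print('meter',rc, 'z',np.median(t[:,2]))
# white cover by color on plane .039
g=p.mean(2); mk2=(g>150)&mk; mk2[:135]=0; mk2[208:]=0; mk2[:,:225]=0; mk2[:,340:]=0
v,u=np.nonzero(mk2); Q=onplane(m,np.c_[u,v],.039); rc2=cv2.minAreaRect((Q[:,:2]*1000).astype(np.float32)); print('cover',rc2,len(Q))
ang=rc2[2]; ang=ang-90 if ang>30 else ang; 
y=np.radians(ang); e=np.array([np.cos(y),np.sin(y)]); n=np.array([-e[1],e[0]]); c=np.array(rc2[0])/1000; print('yaw',ang)
q=(P[:,:2]-c); a=q@e*1000;b=q@n*1000; z=P[:,2]*1000
k=(z>44)&(z<62)&(abs(a)<48)&(abs(b)<30)
print(np.histogram(a[k],np.arange(-50,50,2)))
for lo,hi in((-48,-25),(-20,30)):
    j=k&(a>lo)&(a<hi)&(z>53); print(j.sum(),np.percentile(a[j],[2,25,50,75,98]) if j.sum() else '',np.percentile(b[j],[2,50,98]) if j.sum() else '',np.percentile(z[j],[50,98]) if j.sum() else '')
```

```text
meter ((573.9403076171875, 82.54777526855469), (92.92678833007812, 180.0462646484375), 57.77837371826172) z 0.03888369210925807
cover ((574.3786010742188, 82.91127014160156), (59.328155517578125, 90.5610580444336), 58.1988410949707) 5778
yaw -31.801158905029297
(array([ 0,  0,  0,  0, 37, 62, 59,  0,  0,  0,  0,  0,  0,  0,  0,  0,  0,
        0,  0,  0,  0,  0,  0,  0,  0, 69, 70,  0,  0,  0,  0,  0,  0,  0,
        0,  0,  0,  0,  0,  0,  0,  0,  0,  0,  0,  0,  0,  0,  0]), array([-50, -48, -46, -44, -42, -40, -38, -36, -34, -32, -30, -28, -26,
       -24, -22, -20, -18, -16, -14, -12, -10,  -8,  -6,  -4,  -2,   0,
         2,   4,   6,   8,  10,  12,  14,  16,  18,  20,  22,  24,  26,
        28,  30,  32,  34,  36,  38,  40,  42,  44,  46,  48]))
120 [-41.23381569 -40.23772504 -39.15853821 -38.06075513 -37.32045195] [-11.26664574  -0.3253699   10.52217437] [56.74868618 58.08961311]
132 [0.57021342 1.45312625 1.9114162  2.59896372 3.29590223] [-15.09873785  -0.17222315  13.98042128] [56.87009537 58.32859086]
```

```bash
python3 -m inch '1 0 -.0031 .0166 0 0 0;1 0 -.0031 .0166 0 0 0;1 0 -.0031 .0166 0 0 0;1 0 -.0031 .0166 0 0 0;1 0 -.0031 .0166 0 0 0;1 0 -.0032 .0166 0 0 0;1 0 0 0 0 0 0;1 0 0 0 0 0 0;1 0 0 0 0 0 0' 20
cat > meas.py <<'E'
from h import *
from scipy.spatial.transform import Rotation as R
m,p,d=take('wrist'); s=get_state(); Rt=R.from_quat(s['eef_rot']); t=s['tool_pos']
P=cloud(m,d,np.ones(d.shape,bool)); T=Rt.inv().apply(P-t)*1000; z=P[:,2]*1000
def st(n,k): print(n,k.sum(),'x',np.percentile(T[k,0],[1,50,99]).round(1),'y',np.percentile(T[k,1],[1,5,50,95,99]).round(1),'z',np.percentile(z[k],[50,98]).round(1))
k=(z>52)&(z<62)&(abs(T[:,0])<20)
st('tab',k&(T[:,1]<-12)&(T[:,1]>-30)); st('rib',k&(T[:,1]>12)&(T[:,1]<33))
g=p.mean(2); o=P; 
v,u=np.nonzero(d>0); w=(g[v,u]>150)&(abs(z-39)<4)&(abs(T[:,0])<36)&(T[:,1]>-35)&(T[:,1]<75)
Q=onplane(m,np.c_[u[w],v[w]],.039); q=Rt.inv().apply(Q-t)*1000; rc=cv2.minAreaRect(q[:,:2].astype(np.float32)); print('cover in tool',rc)
print(t,s['contact_force'])
E
python3 meas.py; python3 -c "
from h import *
save(load('wrist')[1],'w2.png')"
```

```text
clock: 3.9
tool_pos: [0.5593, 0.0924, 0.1509]
eef_rot: [0.874, 0.486, 0.001, 0.0]
contact_force: [-0.5, 0.0, 0.3]
opening: 1.0
finger_force: 0.0
tab 232 x [-11.1  -0.1  10.1] y [-24.1 -23.9 -21.9 -20.1 -20. ] z [56.8 58.1]
rib 308 x [-15.2  -0.6  13.9] y [17.3 17.4 19.2 21.1 21.3] z [56.7 58.1]
cover in tool ((1.4837017059326172, 17.184364318847656), (56.05893325805664, 90.87246704101562), 0.09606115520000458)
[0.55951204 0.09249708 0.15120683] [ 0.35444308 -0.82313524  0.29146491]
```

View pics/w2.png

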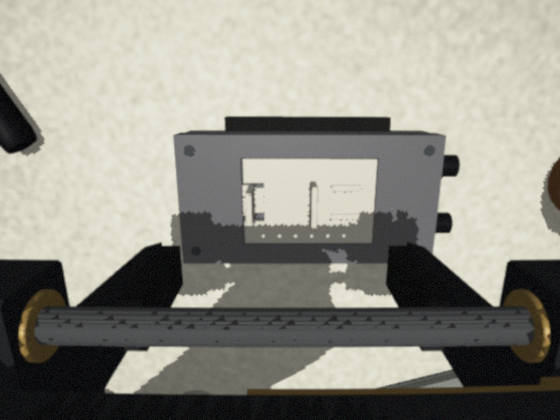

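The wrist view shows the tab at (251,205) and the rib at (313,205). Their outer faces are at -24.1 and +21.3 mm in tool y, so I shift -1.4 mm, part-close and descend.

```bash
python3 -m inch '.27 0 -.0014 .01 0 0 0;.27 0 0 .014 0 0 0;.27 0 0 .014 0 0 0;.27 0 0 .014 0 0 0;.27 0 0 .014 0 0 0;.27 0 0 .014 0 0 0;.27 0 0 .01 0 0 0;.27 0 0 .006 0 0 0;.27 0 0 .0025 0 0 0;.27 0 0 0 0 0 0;.27 0 0 0 0 0 0;.27 0 0 0 0 0 0' 20; python3 meas.py
```

```text
clock: 4.95
tool_pos: [0.5578, 0.0935, 0.0523]
eef_rot: [0.874, 0.485, 0.001, 0.0]
contact_force: [-0.6, 0.3, 0.4]
opening: 0.632
finger_force: 0.0
tab 1003 x [-10.8   1.5  10.4] y [-29.6 -28.3 -21.1 -18.2 -18.1] z [56.7 61.5]
rib 1153 x [-11.    3.1  14.3] y [19.5 19.6 22.4 30.9 32.5] z [56.7 61.5]
cover in tool ((8.873303413391113, 19.62086296081543), (43.444087982177734, 90.14817810058594), 1.765709400177002)
[0.55780051 0.09350592 0.05229774] [-0.33012524  0.28973228 -0.95597267]
```

```bash
python3 -m inch '.15 0 .0005 0 0 0 0;.11 0 0 0 0 0 0;.08 0 0 0 0 0 0;.06 0 0 0 0 0 0;.05 0 0 0 0 0 0;.05 0 0 0 0 0 0' 3;  python3 -m inch '.04 0 0 0 0 0 0;.03 0 0 0 0 0 0;.02 0 0 0 0 0 0;.01 0 0 0 0 0 0;.01 0 0 0 0 0 0' 3
```

```text
clock: 5.5
tool_pos: [0.5577, 0.0932, 0.0516]
eef_rot: [0.874, 0.485, 0.0, -0.0]
contact_force: [-0.1, -0.2, -1.2]
opening: 0.525
finger_force: 0.0
clock: 5.92
tool_pos: [0.5578, 0.0931, 0.0516]
eef_rot: [0.874, 0.485, 0.0, 0.0]
contact_force: [0.8, 0.1, -0.7]
opening: 0.516
finger_force: 3.0
```

```bash
python3 -m inch '0 0 .0003 -.0005 0 0 0;-.02 0 .0003 0 0 0 0;-.03 0 .0003 0 0 0 0;-.03 0 0 0 0 0 0;-.03 0 0 0 0 0 0' 7;  python3 -m inch '-.04 0 .0003 0 0 0 0;-.05 0 .0003 0 0 0 0;-.06 0 .0002 0 0 0 0;-.06 0 0 0 0 0 0;-.06 0 0 0 0 0 0' 11
```

```text
clock: 6.33
tool_pos: [0.5584, 0.0927, 0.0521]
eef_rot: [0.874, 0.485, -0.0, -0.0]
contact_force: [-1.1, 0.2, -1.4]
opening: 0.498
finger_force: 7.0
clock: 6.75
tool_pos: [0.5592, 0.0923, 0.0521]
eef_rot: [0.874, 0.485, 0.0, -0.0]
contact_force: [0.2, -0.4, -1.6]
opening: 0.476
finger_force: 11.0
```

```bash
python3 -m inch '-.08 0 .0003 0 0 0 0;-.09 0 .0003 0 0 0 0;-.1 0 .0002 0 0 0 0;-.1 0 0 0 0 0 0;-.1 0 0 0 0 0 0' 14;  python3 -m inch '-.11 0 .0002 0 0 0 0;-.13 0 .0002 0 0 0 0;-.15 0 .0002 0 0 0 0;-.15 0 0 0 0 0 0;-.15 0 0 0 0 0 0' 17
```

```text
clock: 7.17
tool_pos: [0.5598, 0.0918, 0.0521]
eef_rot: [0.874, 0.485, 0.0, -0.0]
contact_force: [-0.3, 0.6, -0.7]
opening: 0.465
finger_force: 14.0
clock: 7.58
tool_pos: [0.5604, 0.0915, 0.0521]
eef_rot: [0.874, 0.485, 0.0, -0.0]
contact_force: [-0.3, -0.1, -0.5]
opening: 0.447
finger_force: 17.0
```

```bash
python3 -m inch '-.15 0 .0002 -.0006 .01 0 0;-.15 0 .0002 -.0006 .01 0 0;-.15 0 0 0 0 0 0;-.15 0 0 0 0 0 0';  python3 -m inch '-.15 0 .0002 -.0006 .01 0 0;-.15 0 .0002 -.0006 .01 0 0;-.15 0 .0002 -.0006 .01 0 0;-.15 0 0 0 0 0 0;-.15 0 0 0 0 0 0'
```

```text
clock: 7.92
tool_pos: [0.561, 0.0911, 0.0533]
eef_rot: [0.874, 0.485, -0.005, -0.009]
contact_force: [0.3, 0.6, -0.2]
opening: 0.45
finger_force: 17.0
clock: 8.33
tool_pos: [0.5614, 0.0908, 0.0551]
eef_rot: [0.874, 0.485, -0.012, -0.022]
contact_force: [0.9, -0.5, -1.5]
opening: 0.454
finger_force: 17.0
```

```bash
python3 -m inch '-.15 0 .0004 -.0012 .02 0 0;-.15 0 .0004 -.0012 .02 0 0;-.15 0 .0004 -.0012 .02 0 0;-.15 0 .0004 -.0012 .02 0 0;-.15 0 0 0 0 0 0;-.15 0 0 0 0 0 0';  python3 -m inch '-.15 0 .0004 -.0012 .02 0 0;-.15 0 .0004 -.0012 .02 0 0;-.15 0 .0004 -.0012 .02 0 0;-.15 0 .0004 -.0012 .02 0 0;-.15 0 0 0 0 0 0;-.15 0 0 0 0 0 0'
```

```text
clock: 8.83
tool_pos: [0.5628, 0.0899, 0.0596]
eef_rot: [0.872, 0.484, -0.031, -0.057]
contact_force: [-0.4, 0.5, -0.0]
opening: 0.449
finger_force: 17.0
clock: 9.33
tool_pos: [0.5645, 0.0889, 0.0641]
eef_rot: [0.869, 0.483, -0.051, -0.092]
contact_force: [-0.7, -0.5, -0.0]
opening: 0.451
finger_force: 17.0
```

```bash
python3 -m inch '-.15 0 -.001 0 0 0 0;-.15 0 -.0015 0 0 0 0;-.15 0 -.0015 0 0 0 0;-.15 0 0 0 0 0 0;-.15 0 0 0 0 0 0';  python3 -m inch '-.15 0 -.002 0 0 0 0;-.15 0 -.002 0 0 0 0;-.15 0 -.002 0 0 0 0;-.15 0 -.002 0 0 0 0;-.15 0 -.002 0 0 0 0;-.15 0 0 0 0 0 0;-.15 0 0 0 0 0 0'
```

```text
clock: 9.75
tool_pos: [0.5616, 0.0908, 0.0651]
eef_rot: [0.869, 0.483, -0.051, -0.091]
contact_force: [0.8, -0.1, -0.2]
opening: 0.452
finger_force: 17.0
clock: 10.33
tool_pos: [0.5532, 0.096, 0.0672]
eef_rot: [0.869, 0.483, -0.051, -0.092]
contact_force: [-0.1, -0.7, -0.6]
opening: 0.452
finger_force: 17.0
```

```bash
python3 -m inch '-.15 0 -.0006 -.002 0 0 0;-.15 0 -.001 -.003 0 0 0;-.15 0 -.001 -.004 0 0 0;-.15 0 0 0 0 0 0';  python3 -m inch '-.15 0 -.002 -.01 0 0 0;-.15 0 -.004 -.02 0 0 0;-.15 0 -.004 -.02 0 0 0;-.15 0 -.004 -.02 0 0 0;-.15 0 -.002 -.01 0 0 0;-.15 0 0 0 0 0 0;-.15 0 0 0 0 0 0'
python3 - <<'E'
from h import *
m,p,d=take('scene'); m2,p2,d2=take('side')
c=np.hstack([cv2.resize(p[100:320,160:420],(390,330)),cv2.resize(p2[80:330,200:440],(390,330))]); save(c,'lift.png')
E
```

```text
clock: 10.67
tool_pos: [0.5533, 0.0963, 0.0774]
eef_rot: [0.869, 0.483, -0.05, -0.091]
contact_force: [1.0, 0.4, -1.2]
opening: 0.449
finger_force: 17.0
clock: 11.25
tool_pos: [0.5537, 0.0958, 0.1584]
eef_rot: [0.869, 0.483, -0.05, -0.091]
contact_force: [0.0, -0.6, -1.2]
opening: 0.452
finger_force: 17.0
```

View pics/lift.png

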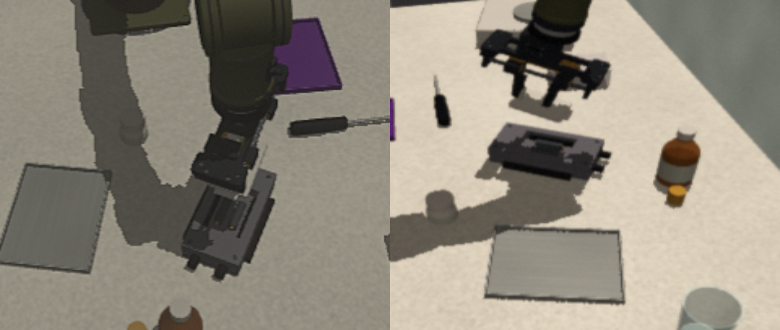

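The meter's opening is empty (left panel (235,212), right panel (548,148)), so the cover is out and in the gripper. Next I level it, align it with the tray and work out the transfer.

```bash
python3 -m inch '-.15 0 0 0 -.03 0 0;-.15 0 0 0 -.03 0 0;-.15 0 0 0 -.03 0 0;-.15 0 0 0 -.03 0 0;-.15 0 0 0 -.03 0 0;-.15 0 0 0 -.03 0 0;-.15 0 0 0 -.03 0 0;-.15 0 0 0 0 0 -.0715;-.15 0 0 0 0 0 -.0715;-.15 0 0 0 0 0 -.0715;-.15 0 0 0 0 0 -.0715;-.15 0 0 0 0 0 0;-.15 0 0 0 0 0 0'
python3 - <<'E'
from h import *
from scipy.spatial.transform import Rotation as R
s=get_state(); Rt=R.from_quat(s['eef_rot']); print(Rt.as_matrix().round(3)); print(Rt.inv().apply(np.array([.506,-.186,.12])-s['tool_pos']), s['q'].round(2))
E
```

```text
clock: 12.43
tool_pos: [0.5529, 0.0956, 0.1571]
eef_rot: [0.797, 0.604, -0.001, -0.001]
contact_force: [0.3, 0.2, -0.7]
opening: 0.452
finger_force: 17.0
[[ 0.27   0.963 -0.002]
 [ 0.963 -0.27  -0.   ]
 [-0.001 -0.002 -1.   ]]
[-0.2837923   0.03079134  0.03722914] [-0.31  0.74  0.1   1.85 -0.13  0.56 -0.4 ]
```

```bash
python3 -m inch '-.15 -.01 .0011 0 0 0 0;-.15 -.0203 .0022 0 0 0 0;-.15 -.0203 .0022 0 0 0 0;-.15 -.0203 .0022 0 0 0 0;-.15 -.0203 .0022 0 0 0 0;-.15 -.0203 .0022 0 0 0 0;-.15 -.0203 .0022 0 0 0 0;-.15 -.0203 .0022 0 0 0 0;-.15 -.0203 .0022 0 0 0 0;-.15 -.0203 .0022 0 0 0 0;-.15 -.0203 .0022 0 0 0 0;-.15 -.0203 .0022 0 0 0 0;-.15 -.0203 .0022 0 0 0 0;-.15 -.0203 .0022 0 0 0 0;-.15 -.0101 .0011 0 0 0 0;-.15 0 0 .018 0 0 0;-.15 0 0 .018 0 0 0;-.15 0 0 0 0 0 0;-.15 0 0 0 0 0 0'
python3 - <<'E'
from h import *
from scipy.spatial.transform import Rotation as R
s=get_state(); t=s['tool_pos']; print(t, s['contact_force'])
m,p,d=take('wrist'); save(p,'w3.png')
m,p,d=take('side')
P=cloud(m,d,np.ones(d.shape,bool)); k=(np.abs(P[:,:2]-t[:2]).max(1)<.08)&(P[:,2]<t[2]+.0)&(P[:,2]>.03)
g=p.mean(2); v,u=np.nonzero(d>0); w=k&(g[v,u]>110); T=R.from_quat(s['eef_rot']).inv().apply(P-t)*1000
print(w.sum(), np.percentile(T[w],[2,50,98],axis=0).round(1)); c=p[v[w].min()-60:v[w].max()+60,u[w].min()-60:u[w].max()+60]; save(cv2.resize(c,None,fx=2,fy=2),'s3.png'); print(c.shape)
E
```

```text
clock: 14.02
tool_pos: [0.5064, -0.1857, 0.1215]
eef_rot: [0.796, 0.605, -0.001, -0.001]
contact_force: [0.2, -0.0, -0.1]
opening: 0.451
finger_force: 17.0
[ 0.50644062 -0.18573412  0.12146408] [ 0.23765367 -0.01863031 -0.13592206]
291 [[-27.7 -14.    9.6]
 [ 16.5  45.1  11.9]
 [ 31.   69.   18.8]]
(145, 168, 3)
```

View pics/w3.png

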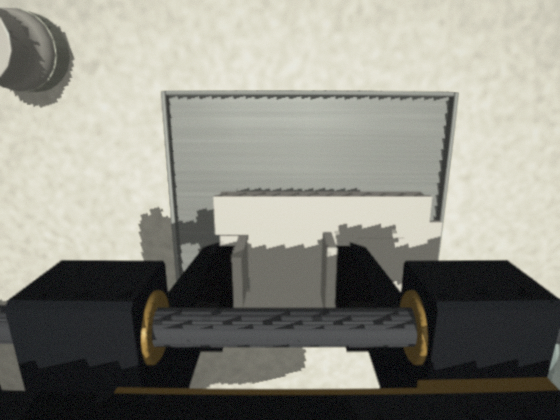

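View pics/s3.png

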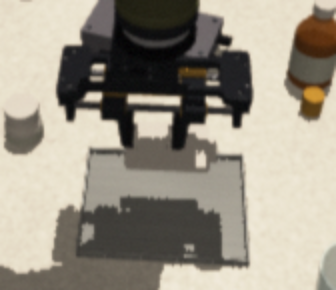

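The wrist view shows the cover level with its outer face up, edge at rows 192–240 and tab and rib between the fingers, above the tray (165–457). Lowering.

```bash
python3 -m inch '-.15 0 0 .01 0 0 0;-.15 0 0 .016 0 0 0;-.15 0 0 .016 0 0 0;-.15 0 0 .016 0 0 0;-.15 0 0 .016 0 0 0;-.15 0 0 .01 0 0 0;-.15 0 0 .006 0 0 0;-.15 0 0 .002 0 0 0;-.15 0 0 0 0 0 0;-.15 0 0 0 0 0 0';python3 -m inch '-.15 0 0 .001 0 0 0;-.15 0 0 .0005 0 0 0;-.15 0 0 .0005 0 0 0;-.15 0 0 0 0 0 0;-.15 0 0 0 0 0 0'
```

```text
clock: 14.95
tool_pos: [0.5077, -0.1863, 0.0306]
eef_rot: [0.796, 0.605, 0.0, 0.0]
contact_force: [-0.0, 0.8, -0.1]
opening: 0.45
finger_force: 17.0
clock: 15.37
tool_pos: [0.5073, -0.1861, 0.0282]
eef_rot: [0.796, 0.605, 0.0, 0.0]
contact_force: [0.4, -0.3, -0.9]
opening: 0.454
finger_force: 17.0
```

```bash
python3 -m inch '-.15 0 0 .001 0 0 0;-.15 0 0 .0005 0 0 0;-.15 0 0 0 0 0 0;-.15 0 0 0 0 0 0';python3 -m inch '-.15 0 0 .0005 0 0 0;-.15 0 0 .0005 0 0 0;-.15 0 0 0 0 0 0;-.15 0 0 0 0 0 0'
```

```text
clock: 15.7
tool_pos: [0.5072, -0.1861, 0.0265]
eef_rot: [0.796, 0.605, -0.0, -0.0]
contact_force: [-0.7, 0.3, -0.5]
opening: 0.455
finger_force: 17.0
clock: 16.03
tool_pos: [0.5072, -0.1861, 0.0255]
eef_rot: [0.796, 0.605, -0.0, -0.0]
contact_force: [-0.2, 0.0, -1.2]
opening: 0.452
finger_force: 17.0
```

```bash
python3 -m inch '-.15 0 0 .0005 0 0 0;-.15 0 0 0 0 0 0;-.15 0 0 0 0 0 0;-.15 0 0 0 0 0 0';python3 -m inch '-.15 0 0 .0005 0 0 0;-.15 0 0 0 0 0 0;-.15 0 0 0 0 0 0'
```

```text
clock: 16.37
tool_pos: [0.5072, -0.1862, 0.0251]
eef_rot: [0.796, 0.605, 0.0, 0.0]
contact_force: [-0.5, 0.0, -1.1]
opening: 0.45
finger_force: 17.0
clock: 16.62
tool_pos: [0.5073, -0.1862, 0.0246]
eef_rot: [0.796, 0.605, 0.0, 0.0]
contact_force: [0.2, 0.7, 2.3]
opening: 0.451
finger_force: 17.0
```

Contact at 2.3 N, so the cover is down. I'll release it gradually and retreat.

```bash
python3 -m inch '-.07 0 -.0006 0 0 0 0;-.04 0 -.0007 0 0 0 0;-.01 0 -.0007 0 0 0 0;.02 0 -.0006 0 0 0 0;.05 0 -.0004 0 0 0 0;.1 0 0 0 0 0 0;.2 0 0 0 0 0 0;.3 0 0 0 0 0 0;.3 0 0 0 0 0 0;.3 0 0 0 0 0 0' && python3 -m inch '.3 0 0 -.003 0 0 0;.3 0 0 -.008 0 0 0;.3 0 0 -.015 0 0 0;.3 0 0 -.03 0 0 0;.3 0 0 -.03 0 0 0;.3 0 0 -.03 0 0 0;.3 0 0 -.03 0 0 0;.3 0 0 -.03 0 0 0;.3 0 0 -.015 0 0 0;.3 .03 0 0 0 0 0;.3 .03 0 0 0 0 0;.3 .03 0 0 0 0 0;.3 .03 0 0 0 0 0;.3 0 0 0 0 0 0;.3 0 0 0 0 0 0'
python3 - <<'E'
from h import *
m,p,d=take('side'); a=cv2.resize(p[190:370,180:440],(780,540)); save(a,'end.png')
P=cloud(m,d,np.ones(d.shape,bool)); g=p.mean(2); v,u=np.nonzero(d>0)
w=(np.hypot(P[:,0]-.521,P[:,1]+.19)<.08)&(P[:,2]>.0085)&(P[:,2]<.016); q=P[w]; print(cv2.minAreaRect((q[:,:2]*1000).astype(np.float32)),np.percentile(q[:,2],[5,50,95]))
A=np.c_[q[:,:2],np.ones(len(q))]; print('tilt',np.linalg.lstsq(A,q[:,2],rcond=None)[0])
E
```

```text
clock: 17.45
tool_pos: [0.5044, -0.1853, 0.0245]
eef_rot: [0.796, 0.605, 0.0, -0.0]
contact_force: [0.2, -0.2, -0.7]
opening: 0.646
finger_force: 0.0
clock: 18.7
tool_pos: [0.5367, -0.0673, 0.2161]
eef_rot: [0.795, 0.607, 0.001, -0.0]
contact_force: [0.5, -0.9, -0.1]
opening: 0.649
finger_force: 0.0
((524.670654296875, -191.14886474609375), (152.3308868408203, 99.25439453125), 72.09611511230469) [0.0094318  0.01195209 0.01404123]
tilt [ 6.90646396e-03 -2.04464687e-07  8.26750445e-03]
```

View pics/end.png

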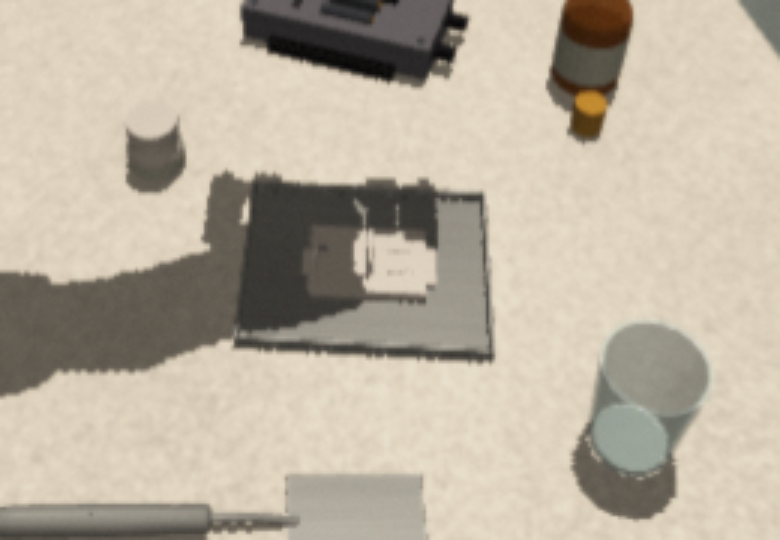

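The cover lies flat in the tray, outer face up, at (305–438, 225–300) with the tray at (237–490, 180–355). That is centred, it has been let go, and the bystanders are undisturbed.

```bash
python3 -c "
from h import *
print(r.finish_job())"
```

```text
the job is handed in; nothing more can be done
None
```

The battery cover is off the meter and lies flat, outer face up, in the middle of the steel tray; the tab was squeezed with at most 17 N, the bystanders in the final view look undisturbed, and the job is handed in at about 19 s.

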